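Release a microscope stage carriage and slide it to its ball detent

TASK

Pick up the forked key standing on the cork mat, use it (not the bare fingers) to turn the stage's lock screw anticlockwise as far as it goes, and stand the key back upright on the mat. Then take the specimen carriage by its finger tab and slide it along the rail towards the microscope until you feel the ball click into the notch, without running on past it. Finish still holding the tab in a firm grip with the carriage at rest in the notch; leave the jar, the case and the eyepiece where they are.

Things in the scene. Friction and masses are not known exactly. Their poses are not given: they have to be found in the camera images.
- stage: Dark steel inspection stage, fixed: block 110 mm (x) by 320 mm (y, -150 to +170), deck 50 mm high. Origin on the bench under the lock screw's axis, z up; the carriage slides to its +y, towards the white microscope (375 mm tall) at that end. Place and yaw vary.
- objective (a point): Tip of the microscope's objective, 100 mm above the bench, over stage x = 0, y = +125 mm; above 200 mm height it widens to 30 mm radius. Column at stage x = y = +125 mm. Keep clear.
- lock: Captive lock screw. Origin on its axis, 50 mm above the bench; x along latch bar and tongue. Bar 34 x 9 mm, 60 to 68 mm up: along the stage's x it blocks the carriage's two lugs, along the stage's y it passes between them. Turns only between stops at 0 (along stage x) and 1.571 rad anticlockwise (along stage y); starts at 0.15 to 0.5; friction 0.08 N m; does not rise.
- tongue_top (a point): Top of the steel drive tongue on the lock screw, 84 mm above the bench, on the screw's axis. The tongue stands on the latch bar, parallel to it: 26 mm long (x), 8 mm thick (y), 16 mm high, the top 4 mm thinned to 5 mm.
- carriage: Slotted aluminium plate 60 x 230 x 8 mm on the deck, top 58 mm above the bench, two lugs 12 mm high at y = -36 mm, 20 mm apart. Axes as the stage's. Origin over the stage's origin at travel 0; slides along stage y by 0 to 85 mm, starts at 0 to 10; locked, it stops at about 25; the notch comes at 40 to 60. Rubs with 1.2 N, stays where left.
- tab_grip (a point): Grip point of the carriage's finger tab: upright black plastic block 14 mm thick (across the rail, x), 26 mm long (along it, y), 34 mm high, standing on the plate at carriage x = 0, y = -110 mm. The point is 21 mm above its foot, 79 mm above the bench (fingertips just clear the plate).
- notch (a point): Middle of the notch in the carriage's +x edge, 54 mm above the bench, between two rounded bumps 12 mm apart (radius 5 mm, standing 3 mm out). Moves with the carriage; axes parallel to the stage's.
- ball_rest (a point): Centre, at rest, of the 10 mm spring ball in the brass block (16 x 22 x 16 mm) at the carriage's +x edge; its y is the sliding direction; place along the rail varies 20 mm. Home when level in y with the notch. The first bump meets it 12 mm before: resistance jumps by 6 N, fades to none 6 mm before, then the ball pulls the carriage in (4 N). Pushing on out takes 6 N again.
- key: Loose forked key, about 150 g, standing upright, 72 mm high. Origin at the centre of its underside. Foot 36 mm across with an open-ended slot along its x, 11 mm wide, 12 mm deep, to go over the lock screw's tongue; black handle on top 30 mm (x) by 16 mm (y), from 30 to 72 mm height. Fully down on the tongue its underside is 72 mm above the bench.
- key_grip (a point): Point to grip in the key's handle, on the key's axis 55 mm above its underside.
- mat: Brown cork mat 110 x 110 x 3 mm fixed on the bench, the key's place. Origin under its centre.
- jar: Bystander: cream plastic jar with a white lid, 68 mm across, 110 mm high. Origin under its centre.
- case: Bystander: closed orange plastic tool case, 90 x 190 x 48 mm. Origin under its centre.
- eyepiece: Bystander: black spare eyepiece standing upright, 32 mm across, 50 mm high. Origin under its centre.
Things that resemble listed ones, but are neither listed nor needed, are in the scene too. What is meant by the mat is not black or yellow, and is the larger of those in its own colour.

How it is judged:
By the outcome, as a careful person would: the job done as asked, in the order asked, and still so for the second after the job is handed in, while the arm keeps its last pose, push and grip.
It also fails if it takes over 64 s, if anything falls off the work surface, if the arm or the gripper's body presses on something with over 40 N, if the wrist force passes 120 N, or if a joint passes its speed limit or range.

ROBOT

A 6-joint arm with a two-finger parallel gripper is mounted at the origin on the work surface. World frame = base frame: x ahead of the robot, y to its left, z up, the work surface at z = 0. Lengths are in mm, angles in rad, forces in N, time in s.
With the tool pointing down it reaches from about 350 to 850 mm from the base axis. Payload 8.1 kg.
Tool frame: the origin (TCP) lies between the finger pads, 19 mm behind the fingertips; this is the grasp point; x points along the fingers, z is the direction in which the jaws open and shut, and the axes are right-handed (so a half turn about x gives the same grasp; the last joint's range is limited). The gripper opens to 85 mm and grips with 20 to 120 N. Pads are 22 mm wide; open, the fingers measure 114 mm over their backs; the gripper's body (76 mm by 85 mm) begins 54 mm behind the grasp point. The pads swing forward as they close: fully open they stand 13 mm farther back than shut.
Start: joints at [-1.311, 0.13, 1.488, -0, 1.523, -0.085], TCP at [202.825, -564.683, 249.992] pointing down, gripper open.
Joint ranges: [-2.96, 2.96], [-0.89, 2.26], [0.02, 2.5], [-1.34, 4.48], [0, 2.73], [-2.66, 2.66]. Speed limits (rad/s): [2.39, 2.39, 2.79, 3.14, 3.14, 3.14].

INTERFACE

Orientations are given as a unit quaternion [w, x, y, z].
In Python, from cell import manip, hand, vision, job gives the robot as it stands. Calls block until the motion is done:
- manip.goto(position, orientation): joint-space move of the TCP to a pose.
- manip.move_l(position, feed=150, rot=None): straight line of the TCP; rot=None keeps the orientation; feed is the mean speed in mm/s.
- manip.movej(angles): joint-space move.
- hand.set_gripper(opening, grip_force=None): finger opening in mm; grip_force is the grip in N (None keeps the last); returns when the fingers have stopped.
- manip.hold(seconds).
- manip.solve_ik(position, orientation): joint angles nearest the present ones, or None.
- vision.grab_frame(name): name is "scene" or "side" or "wrist"; returns the picture (480x640x3 uint8, red, green, blue); there is no depth.
- vision.camera_info(name): a dict with "mtx" (3x3 intrinsics, pixels), "pose" (4x4, takes a point from camera to world coordinates). Camera axes: x right, y up, looking along -z (the intrinsics and any distortion apply to the point x, -y, -z); pixel columns grow to the right and rows downward; lengths in mm; the calibration is good to about 2 mm. A picture is of the moment at which its call begins: read the wrist's pose just before it. camera_info takes no time and is no camera call; for the wrist camera it gives the pose at the moment of the call.
A pose or a line that the arm cannot do raises manip.MotionError and nothing moves.
- job.finish_job(): hands the job in, once; it reports no verdict.
Readings, each from a call of its own:
- manip.read_time_s(): time.
- manip.read_q(): joint angles.
- manip.read_qvel(): joint speeds.
- manip.read_joint_efforts(): joint torques, N m.
- manip.read_position(): TCP position.
- manip.read_eef_rot(): TCP orientation.
- manip.read_ft_force(): force on the tool from outside, world axes, zero at the start.
- manip.read_wrist_torque(): the same for the moment, N m.
- manip.read_finger_gap(): finger opening in mm.
Only numpy, scipy, OpenCV 4.12 (cv2) and the standard library are available. Lean on these libraries where they do the work, as an engineer would, in place of code of your own. Each camera call takes 0.05 s, during which the arm holds its last target. There are 200 camera calls.

## Working session

There is one attempt and no reset: what is moved stays moved. The work goes in short steps, each a Python script; the robot and the scene stay as the last script left them, time stands still between calls to the robot, and variables do not carry over. Pictures are saved under pics/ and viewed, about 8 in all and at most 12, crops included, and the job is handed in when it is done.

```bash
ls; mkdir -p pics; python3 - <<'E'
from cell import manip, hand, vision, job
import cv2, numpy as np
for n in ("scene","side"):
    im=vision.grab_frame(n); cv2.imwrite(f"pics/{n}0.png",im[:,:,::-1])
    i=vision.camera_info(n); print(n,i)
print(manip.read_time_s(), manip.read_eef_rot())
E
```

```text
pics
scene {'mtx': array([[453.59293946,   0.        , 321.24076598],
       [  0.        , 453.59293946, 240.513123  ],
       [  0.        ,   0.        ,   1.        ]]), 'pose': array([[-4.38996379e-01, -4.82802185e-01,  7.57749450e-01,
         1.42779432e+03],
       [ 8.98350883e-01, -2.50635999e-01,  3.60759320e-01,
         4.14144512e+02],
       [ 1.57439021e-02,  8.39096923e-01,  5.43754065e-01,
         7.21037319e+02],
       [ 0.00000000e+00,  0.00000000e+00,  0.00000000e+00,
         1.00000000e+00]])}
side {'mtx': array([[519.20775984,   0.        , 323.33336398],
       [  0.        , 519.20775984, 244.77214657],
       [  0.        ,   0.        ,   1.        ]]), 'pose': array([[ 9.98319680e-01,  4.56623132e-02, -3.56758905e-02,
         5.23346507e+02],
       [-5.79128067e-02,  7.65178649e-01, -6.41208033e-01,
        -6.52132158e+02],
       [-1.98061233e-03,  6.42196689e-01,  7.66537337e-01,
         8.61357119e+02],
       [ 0.00000000e+00,  0.00000000e+00,  0.00000000e+00,
         1.00000000e+00]])}
0.1 [ 0.57789718  0.40719708  0.57882635 -0.40643012]
```

View pics/scene0.png

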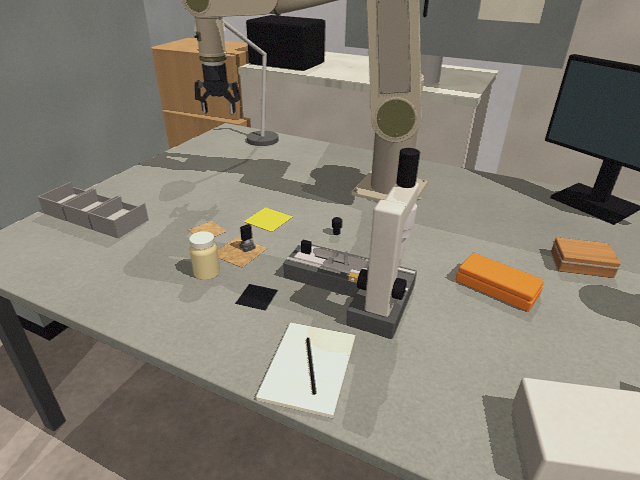

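View pics/side0.png

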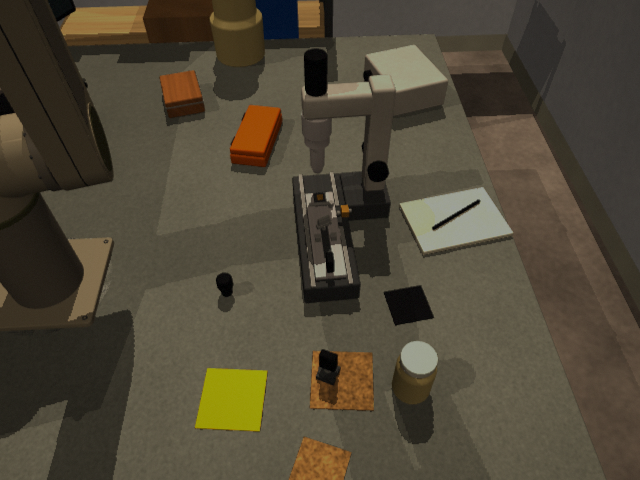

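Side view: the key stands at (329,367) on the larger cork mat (342,380). Lookalikes are the eyepiece at (225,284), the small cork at (320,462), the yellow mat at (232,398) and the black mat at (408,305). I choose the key with a grey foot and black handle. The stage is at about (325,240), with its tab at (329,262).

```bash
cat > h.py <<'E'
from cell import manip, hand, vision, job
import cv2, numpy as np
from scipy.spatial.transform import Rotation as R
def ray(ci,uv):
    K,P=ci["mtx"],ci["pose"]
    d=np.array([(uv[0]-K[0,2])/K[0,0],-(uv[1]-K[1,2])/K[1,1],-1.]); return P[:3,3],P[:3,:3]@d
def onz(ci,uv,z):
    o,d=ray(ci,uv); return o+d*(z-o[2])/d[2]
def proj(ci,p):
    P=ci["pose"];c=P[:3,:3].T@(np.asarray(p,float)-P[:3,3]);K=ci["mtx"]
    return np.array([K[0,0]*c[0]/-c[2]+K[0,2],K[1,1]*-c[1]/-c[2]+K[1,2]])
def down(yaw):
    """tool x down, tool z (jaw direction) along world yaw; quaternion wxyz"""
    z=np.array([np.cos(yaw),np.sin(yaw),0]);x=np.array([0,0,-1.]);y=np.cross(z,x)
    q=R.from_matrix(np.c_[x,y,z]).as_quat(); return q[[3,0,1,2]]
def jawyaw():
    q=manip.read_eef_rot();z=R.from_quat(np.r_[q[1:],q[0]]).as_matrix()[:,2];return np.arctan2(z[1],z[0])
def snap(n,f):
    ci=vision.camera_info(n);im=vision.grab_frame(n)[:,:,::-1].copy();cv2.imwrite(f,im);return ci,im
E
python3 - <<'E'
from h import *
np.set_printoptions(precision=1,suppress=True)
s=vision.camera_info("side")
for n,uv,z in [("near left",(303,290),50),("near right",(357,287),50),("far left",(294,178),50),("keytop",(328,356),72),("keyfoot",(328,376),15),("eyep",(225,278),50),("tabtop",(329,255),92),("tongue",(325,230),84),("jar",(417,358),110)]:
    print(n,onz(s,uv,z))
hsv=cv2.cvtColor(cv2.imread("pics/side0.png"),cv2.COLOR_BGR2HSV)
m=cv2.inRange(hsv,(8,110,60),(20,255,255));m=cv2.morphologyEx(m,cv2.MORPH_CLOSE,np.ones((9,9)))
for c in cv2.findContours(m,0,2)[0]:
    if cv2.contourArea(c)>800:
        r=cv2.minAreaRect(c);print("mat?",r,onz(s,r[0],3))
print(jawyaw())
w=vision.camera_info("wrist");print(w, manip.read_position())
a=cv2.imread("pics/side0.png")[150:420,190:450]
cv2.imwrite("pics/c1.png",cv2.resize(a,None,fx=2.2,fy=2.2,interpolation=cv2.INTER_CUBIC))
E
```

```text
near left [516.  -83.1  50. ]
near right [619.2 -82.2  50. ]
far left [505.7 229.3  50. ]
keytop [ 553.8 -235.9   72. ]
keyfoot [ 553.5 -244.6   15. ]
eyep [366.2 -45.9  50. ]
tabtop [568.4 -34.5  92. ]
tongue [565.1  36.4  84. ]
jar [ 693.9 -267.8  110. ]
mat? ((320.4500427246094, 465.6499938964844), (53.12626647949219, 45.853031158447266), 18.434947967529297) [ 532.2 -391.2    3. ]
mat? ((341.5, 380.5), (59.0, 63.0), 90.0) [ 577.2 -248.8    3. ]
mat? ((255.2097930908203, 134.76815795898438), (39.684810638427734, 68.060791015625), 20.695451736450195) [406.7 452.4   3. ]
mat? ((180.0604248046875, 86.34227752685547), (29.311792373657227, 38.580345153808594), 79.99201965332031) [183.2 689.    3. ]
mat? ((103.64064025878906, 25.258224487304688), (37.94156265258789, 87.6302719116211), 87.99044799804688) [-114.9 1066.     3. ]
mat? ((310.5, 18.5), (37.0, 25.0), 90.0) [ 577.9 1069.6    3. ]
mat? ((235.0, 32.5), (65.0, 52.0), 90.0) [326.5 990.6   3. ]
-1.225994253202578
{'mtx': array([[374. ,   0. , 315.8],
       [  0. , 374. , 236. ],
       [  0. ,   0. ,   1. ]]), 'pose': array([[   0.3,    0.9,    0.3,  275.5],
       [  -0.9,    0.3,    0.1, -537. ],
       [  -0. ,   -0.3,    1. ,  373.3],
       [   0. ,    0. ,    0. ,    1. ]])} [ 202.7 -564.2  249. ]
```

View pics/c1.png

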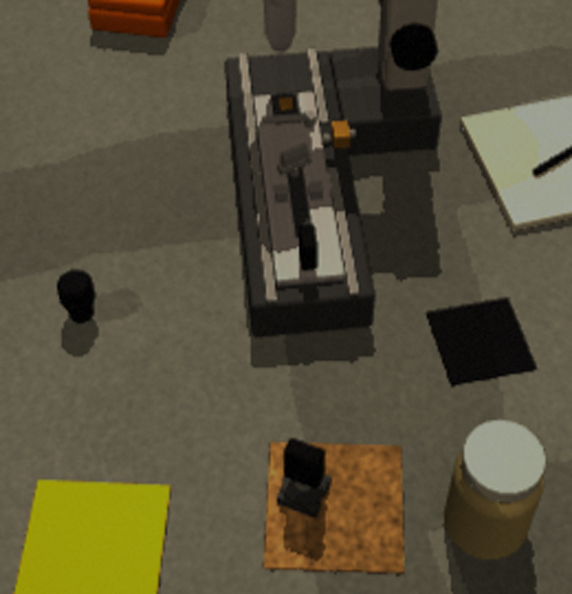

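Close crop: the key is grey-footed with a black handle, at crop (303,475), standing left on the larger cork mat. The tongue is at about (294,155) and the tab at (308,245). Next are wrist views above the key and then the stage.

```bash
python3 - <<'E'
from h import *
np.set_printoptions(precision=2,suppress=True)
manip.goto([553,-240,220],down(-1.25)); print(manip.read_q(),manip.read_time_s())
ci,im=snap("wrist","pics/w1.png"); print(proj(ci,[553,-240,72]))
np.save("w1.npy",ci["pose"])
manip.goto([540,10,250],down(-1.25)); print(manip.read_q(),manip.read_time_s())
ci,im2=snap("wrist","pics/w2.png");np.save("w2.npy",ci["pose"]);print(proj(ci,[563,66,84]))
cv2.imwrite("pics/w12.png",np.hstack([im[:,:],im2])[::,::][:, :])
v=cv2.imread("pics/w12.png");cv2.imwrite("pics/w12s.png",cv2.resize(v,(800,300),interpolation=cv2.INTER_AREA))
E
```

```text
[-0.5   0.15  1.52 -0.    1.47  0.76] 1.8417
[316.15 224.37]
[-0.08 -0.03  1.66 -0.    1.52  1.17] 2.8833
[256.17 169.41]
```

View pics/w1.png

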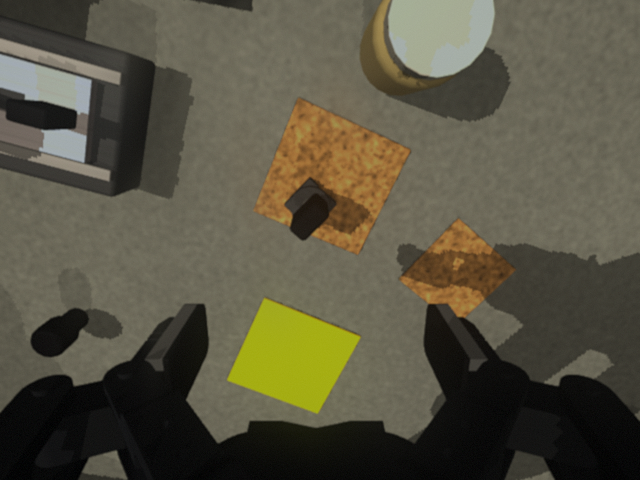

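View pics/w2.png

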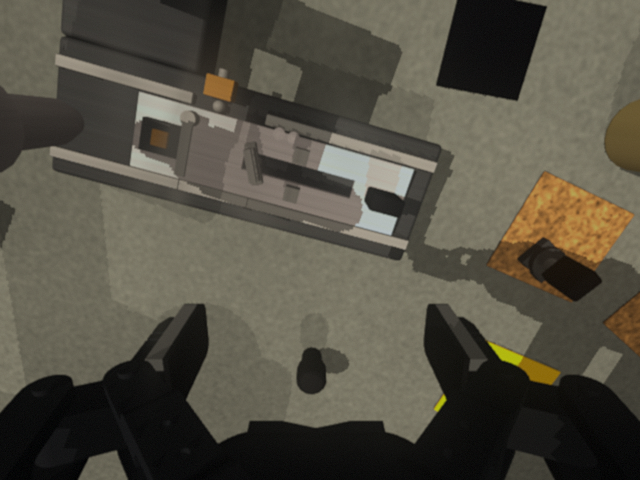

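w1 shows the key at about (310,210) on the larger cork mat. w2 shows the tongue at about (253,163), tab top (382,203), ball block (220,87) and bumps (285,130). I'll enlarge both to read off the corners.

```bash
python3 - <<'E'
import cv2,numpy as np
def g(f,x,y,w,h,s,o):
    a=cv2.imread(f)[y:y+h,x:x+w];a=np.clip(a.astype(float)*1.8+10,0,255).astype(np.uint8)
    a=cv2.resize(a,None,fx=s,fy=s,interpolation=cv2.INTER_CUBIC)
    for i in range(0,w,10): cv2.line(a,(i*s,0),(i*s,4 if i%50 else 12),(0,255,255),1)
    for i in range(0,h,10): cv2.line(a,(0,i*s),(4 if i%50 else 12,i*s),(0,255,255),1)
    return a
A=g("pics/w1.png",270,160,80,100,4,0)      # 320x400
B=g("pics/w2.png",230,120,120,100,4,0)    #480x400
C=g("pics/w2.png",180,60,200,45,4,0) # 800x180
C=g("pics/w2.png",190,65,110,50,4,0)
D=g("pics/w2.png",345,165,80,50,4,0)
top=np.hstack([A,B]);bot=np.hstack([C,D]);
bot=np.hstack([bot,np.zeros((bot.shape[0],800-bot.shape[1],3),np.uint8)])
cv2.imwrite("pics/c2.png",np.vstack([top,bot]))
E
```

```text
(no output)
```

View pics/c2.png

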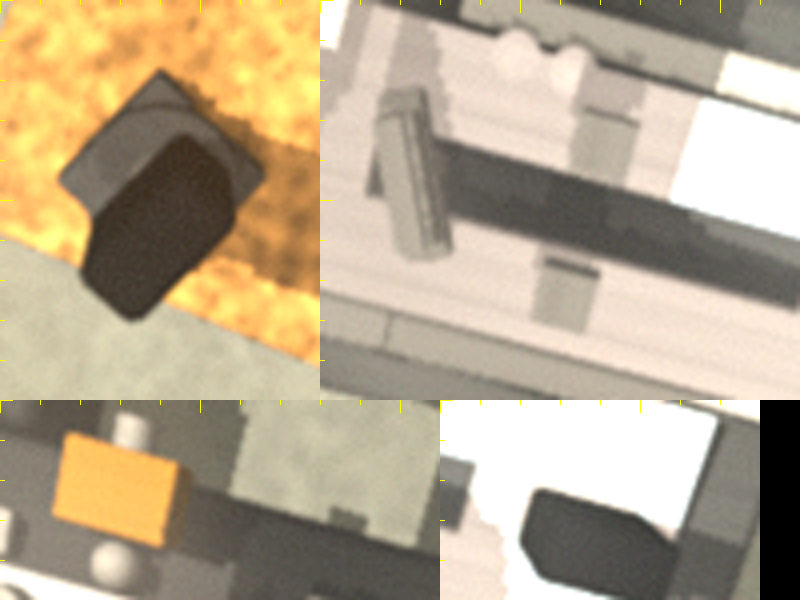

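```bash
python3 - <<'E'
from h import *
np.set_printoptions(precision=2,suppress=True)
K=vision.camera_info("wrist")["mtx"]
c1=dict(mtx=K,pose=np.load("w1.npy"));c2=dict(mtx=K,pose=np.load("w2.npy"))
A=lambda x,y:(270+x/4,160+y/4); B=lambda x,y:(230+(x-320)/4,120+y/4)
C=lambda x,y:(190+x/4,65+(y-400)/4); D=lambda x,y:(345+(x-440)/4,165+(y-400)/4)
V3,V4,V5=[onz(c1,A(*p),72)[:2] for p in [(235,215),(133,320),(82,272)]]
print("keytop",(V3+V5)/2,"yaw",np.arctan2(*(V3-V4)[::-1]),np.linalg.norm(V3-V4),np.linalg.norm(V5-V4))
F=[onz(c1,A(*p),18)[:2] for p in [(162,68),(265,175),(60,180)]]
print("foot c",(F[1]+F[2])/2,"edges",[np.arctan2(*(F[0]-f)[::-1]) for f in F[1:]],[np.linalg.norm(F[0]-f) for f in F[1:]])
t1,t2=onz(c2,B(400,95),84),onz(c2,B(432,253),84);print("tongue",t1,t2,(t1+t2)/2,np.arctan2(*(t1-t2)[:2][::-1]),np.linalg.norm(t1-t2))
print("cam2",c2["pose"][:3,3],"cam1",c1["pose"][:3,3])
for n,p,z in [("ball",C(112,562),54),("b1",B(519,58),54),("b2",B(572,70),54),("tab far end",D(645,597),92),("edge farL",(55,60),50),("edge nearR",(437,150),50),("near L",(400,256),50),("near R",(440,160),50),("stage farL",(55,165),50)]:
    print(n,onz(c2,p,z))
manip.goto([490,48,170],down(-1.25)); print(manip.read_q(),manip.read_time_s())
ci,im=snap("wrist","pics/w3.png");np.save("w3.npy",ci["pose"]);u=proj(ci,[563,66,84]).astype(int);print(u)
x,y=max(u[0]-60,0),max(u[1]-60,0)
a=im[y:y+140,x:x+190];print(x,y,a.shape)
cv2.imwrite("pics/c3.png",cv2.resize(np.clip(a*1.6,0,255).astype(np.uint8),None,fx=4,fy=4,interpolation=cv2.INTER_CUBIC))
E
```

```text
keytop [ 553.99 -234.4 ] yaw -0.4312128332795836 28.32750633617617 13.548132874023345
foot c [ 554.56 -234.37] edges [np.float64(1.0842617466985331), np.float64(-0.4218818529662143)] [np.float64(32.99724910343261), np.float64(33.82766881754396)]
tongue [580.08  75.59  84.  ] [553.13  61.77  84.  ] [566.6   68.68  84.  ] 0.4739541905509189 30.2886177269265
cam2 [613.48  34.62 374.11] cam1 [ 625.95 -215.38  344.34]
ball [597.54 112.33  54.  ]
b1 [591.54  58.45  54.  ]
b2 [592.7   47.34  54.  ]
tab far end [565.27 -47.49  92.  ]
edge farL [589.89 243.77  50.  ]
edge nearR [621.04 -71.4   50.  ]
near L [522.24 -77.98  50.  ]
near R [614.18 -77.24  50.  ]
stage farL [506.47 234.33  50.  ]
[-0.01 -0.11  1.88 -0.    1.37  1.24] 3.425
[327 121]
267 61 (140, 190, 3)
```

View pics/c3.png

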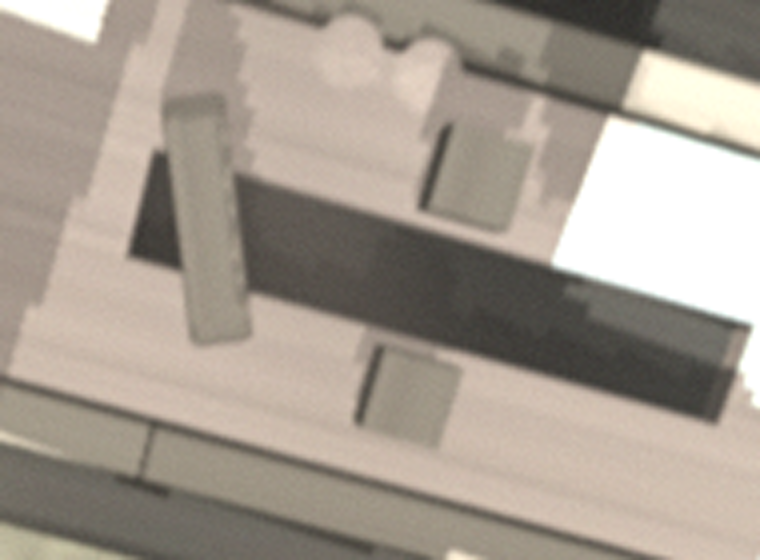

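c3 shows the bar and tongue from (195,95) to (222,342), the slot edges, bumps at (352,45) and (425,70), and lugs at (480,175) and (410,395). Next I compute the pose and grip the key.

```bash
python3 - <<'E'
from h import *
np.set_printoptions(precision=3,suppress=True)
K=vision.camera_info("wrist")["mtx"];c=dict(mtx=K,pose=np.load("w3.npy"))
P=lambda x,y,z:onz(c,(267+x/4,61+y/4),z)[:2]
ang=lambda a,b:np.arctan2(*(a-b)[::-1])
a,b=P(195,95,68),P(222,342,68);print("bar",(a+b)/2,ang(a,b),np.linalg.norm(a-b),"cam",c["pose"][:3,3])
a,b=P(165,100,68),P(190,345,68);print("bar left edge ang",ang(a,b))
a,b=P(227,100,68),P(252,338,68);print("bar right edge ang",ang(a,b))
for q in [((130,258),(718,422)),((155,150),(745,325)),((0,380),(370,487))]:
    a,b=P(*q[0],58),P(*q[1],58);print("slot yaw",ang(a,b)-np.pi/2)
print("lugs",P(480,175,70),P(412,395,70),"bumps",P(352,48,56),P(425,68,56))
g=np.r_[554.2,-234.4]
hand.set_gripper(50,30)
manip.goto([*g,130],down(-0.44-np.pi/2))
manip.move_l([*g,58],feed=120)
hand.set_gripper(5,60)
print(manip.read_finger_gap(),manip.read_position(),jawyaw(),manip.read_q(),manip.read_ft_force(),manip.read_time_s())
E
```

```text
bar [564.193  71.018] 0.4368959070986403 33.993154447506036 cam [563.166  72.778 293.522]
bar left edge ang 0.4230652178503722
bar right edge ang 0.43865399106700564
slot yaw 0.05758295336225361
slot yaw 0.047528611711044944
slot yaw 0.040056593535660934
lugs [582.13   36.701] [550.507  34.915] bumps [593.762  58.7  ] [594.591  47.589]
14.91143409382563 [ 554.858 -234.809   59.031] -2.0108859531788443 [-0.485  0.303  1.653 -0.     1.183  1.525] [-0.012  0.558  5.352] 6.1917
```

Measurements agree (the bar comes out at 34.0 mm). I'll lift and carry the key over, then lower it onto the tongue with force checks.

```bash
cat >> h.py <<'E'
def lower(zend,step=3,lim=10,feed=40):
    f0=np.array(manip.read_ft_force())
    while True:
        p=np.array(manip.read_position()); 
        t=globals().setdefault("_t",None)
        z=lower.z if lower.z is not None else p[2]
        if z<=zend: return True
        lower.z=max(zend,z-step)
        manip.move_l([*lower.xy,lower.z],feed=feed)
        f=np.array(manip.read_ft_force())-f0
        print(round(lower.z,1),manip.read_position()[2].round(1),f.round(1))
        if f[2]>lim: return False
lower.z=None;lower.xy=None
E
python3 - <<'E'
from h import *
np.set_printoptions(precision=3,suppress=True)
c=np.r_[564.2,71.0]; ps=0.433-np.pi/2
manip.move_l([554.2,-234.4,200],feed=200)
print(manip.read_finger_gap(),manip.read_ft_force())
manip.goto([*c,200],down(ps))
manip.move_l([*c,160],feed=150)
manip.hold(.1)
print(manip.read_position(),jawyaw(),manip.read_finger_gap(),manip.read_time_s())
ci,im=snap("wrist","pics/w4.png"); sc,si=snap("side","pics/s4.png"); 
a=im[:330,160:480]; u=proj(sc,[564,71,95]).astype(int)
b=cv2.resize(si[u[1]-55:u[1]+55,u[0]-55:u[0]+55],(330,330),interpolation=cv2.INTER_CUBIC)
cv2.imwrite("pics/c4.png",np.clip(np.hstack([a,b])*1.5,0,255).astype(np.uint8)); print(u)
E
```

```text
15.3450233315848 [-0.837  0.279 -1.754]
[564.986  70.443 161.218] -1.1388570052177047 15.10029331674626 8.7333
[323 213]
```

View pics/c4.png

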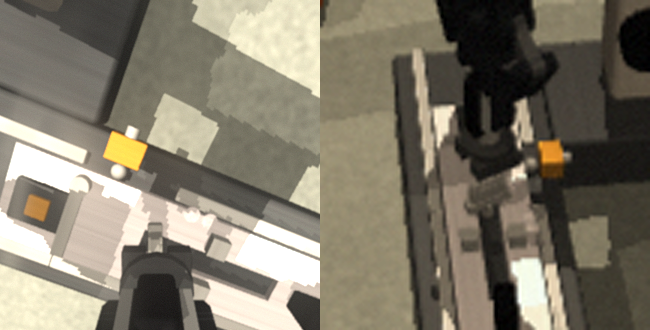

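The tongue end shows at (155,235), centred under the key's foot, so I lower with the TCP offset compensated.

```bash
python3 - <<'E'
from h import *
np.set_printoptions(precision=3,suppress=True)
lower.xy=np.r_[563.5,71.5]; lower.z=160
ok=lower(145,5,8,60)
if ok: ok=lower(126,2.5,10,40)
print(ok,manip.read_position(),manip.read_wrist_torque(),manip.read_time_s())
E
```

```text
155 154.8 [ 0.9  0.5 -1.4]
150 149.4 [ 1.5 -0.2 -1.7]
145 144.4 [ 0.9 -0.4 -1.4]
142.5 142.3 [ 0.  -0.   0.3]
140.0 139.8 [-0.4  1.  -0.3]
137.5 137.2 [-0.6  0.7 -0.1]
135.0 134.7 [-0.4  0.4  0.3]
132.5 132.2 [ 0.2  0.6 -0.9]
130.0 129.7 [-0.6  0.7  1.1]
127.5 128.0 [-0.   0.2  2.9]
126 127.9 [-5.1  1.  12.5]
False [564.277  71.557 127.859] [-0.     0.721 -0.09 ] 11.5833
```

Seated at z = 128, as predicted. Now the turn, watching the torque.

```bash
python3 - <<'E'
from h import *
np.set_printoptions(precision=2,suppress=True)
xy=[563.8,71.2]
manip.move_l([*xy,128],feed=30); t0=np.array(manip.read_wrist_torque())
for th in [*np.arange(.6,1.5,.15),1.55,1.62,1.68,1.74,1.8,1.86]:
    manip.move_l([*xy,128],feed=40,rot=down(th-np.pi/2)); manip.hold(.05)
    t=np.array(manip.read_wrist_torque())-t0
    print(round(th,2),round(jawyaw()+np.pi/2,3),t,np.array(manip.read_ft_force()),np.array(manip.read_position()),round(manip.read_time_s(),2))
    if th>1.55 and abs(t[2])>1.0: break
E
```

```text
0.6 0.596 [-0.44 -0.12  0.01] [ 0.81 -1.37  2.3 ] [563.88  70.97 127.97] 12.2
0.75 0.745 [-0.5  -0.08  0.02] [ 0.51 -3.18  1.56] [563.82  71.04 127.96] 12.55
0.9 0.895 [-0.55 -0.1   0.  ] [ 0.42 -2.67  1.47] [563.78  71.13 127.97] 12.9
1.05 1.044 [-0.47 -0.05  0.  ] [ 1.03 -2.46  0.82] [563.77  71.24 127.96] 13.25
1.2 1.195 [-0.29 -0.02  0.01] [ 0.04 -1.4   1.8 ] [563.77  71.34 127.97] 13.6
1.35 1.345 [-0.16  0.09  0.05] [-0.99 -1.73  1.82] [563.74  71.4  127.99] 13.95
1.55 1.545 [-0.05  0.35  0.09] [-1.65 -0.03  2.76] [563.64  71.37 127.94] 14.35
1.62 1.616 [-0.06  0.54 -0.01] [-1.67  0.2   3.16] [563.6   71.3  127.95] 14.65
1.68 1.677 [0.01 0.72 0.02] [-4.1   0.22  3.24] [563.61  71.28 127.95] 14.95
1.74 1.737 [0.04 0.91 0.01] [-4.39  0.37  4.43] [563.63  71.27 127.94] 15.25
1.8 1.798 [ 0.07  1.   -0.23] [-5.41 -0.57  3.89] [563.55  71.22 127.94] 15.55
1.86 1.857 [-0.02  1.04 -0.85] [-5.02  0.36  4.84] [563.52  71.16 127.94] 15.85
```

The torque rises to -0.85 N m at 1.86, so the stop has been reached (1.62 plus slot play). I'll relax to mid-play, lift, and look at the bar.

```bash
python3 - <<'E'
from h import *
np.set_printoptions(precision=2,suppress=True)
xy=[563.8,71.2]
manip.move_l([*xy,128],feed=40,rot=down(1.75-np.pi/2))
manip.move_l([*xy,160],feed=80)
manip.move_l([*xy,200],feed=150)
print(manip.read_finger_gap(),manip.read_time_s())
# back over the mat, look at bar on the way
manip.goto([500,-30,200],down(-1.25)); 
ci,im=snap("wrist","pics/w5.png");u=proj(ci,[564,71,68]).astype(int);print(u,manip.read_time_s())
np.save("w5.npy",ci["pose"])
x,y=max(u[0]-70,0),max(u[1]-70,0);a=im[y:y+150,x:x+200];print(x,y)
cv2.imwrite("pics/c5.png",cv2.resize(np.clip(a*1.6,0,255).astype(np.uint8),None,fx=4,fy=4,interpolation=cv2.INTER_CUBIC))
E
```

```text
15.448323197668742 17.075
[200  92] 18.2583
130 22
```

View pics/c5.png

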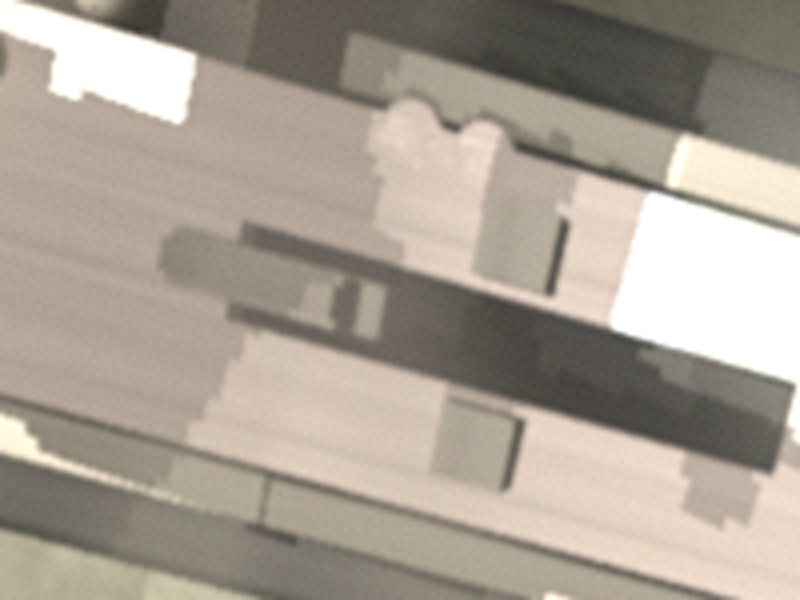

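c5 shows the bar, (170,255) to (380,310), lying along the slot, so it is fully unlocked. Next I put the key back.

```bash
python3 - <<'E'
from h import *
np.set_printoptions(precision=2,suppress=True)
g=np.r_[560.,-238.]
manip.goto([*g,130],down(-0.44-np.pi/2))
manip.move_l([*g,70],feed=120)
lower.xy=g;lower.z=70
print(lower(54,2,6,30))
print(manip.read_finger_gap(),manip.read_position())
hand.set_gripper(45,60); manip.hold(.1)
manip.move_l([*g,150],feed=150)
manip.goto([500,-150,230],down(-1.25))
ci,im=snap("wrist","pics/w6.png");u=proj(ci,[560,-238,30]).astype(int);print(u,manip.read_time_s())
sc,si=snap("side","pics/s6.png")
x,y=max(u[0]-80,0),max(u[1]-80,0);a=cv2.resize(im[y:y+180,x:x+180],(400,400));u=proj(sc,[560,-238,30]).astype(int)
b=cv2.resize(si[u[1]-50:u[1]+50,u[0]-50:u[0]+50],(400,400))
cv2.imwrite("pics/c6.png",np.clip(np.hstack([a,b])*1.5,0,255).astype(np.uint8))
E
```

```text
68 68.9 [-2.   0.4 -1.5]
66 65.9 [-1.8 -0.  -1.2]
64 63.7 [-0.7  0.7 -0.8]
62 61.7 [-1.6 -0.3 -1.7]
60 59.8 [-2.3 -0.2 -0.8]
58 59.1 [-4.2  0.9  5.9]
56 59.0 [-11.6   3.7  20.1]
False
15.144797767779318 [ 560.67 -238.4    59.02]
[436 175] 23.5583
```

View pics/c6.png

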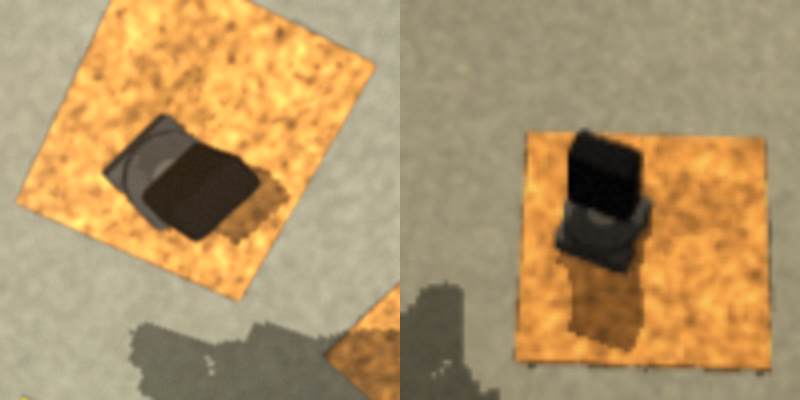

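The key stands upright on the cork mat. Next I grip the tab and slide the carriage in force-checked steps.

```bash
python3 - <<'E'
from h import *
np.set_printoptions(precision=2,suppress=True)
yaw=.048; g=np.r_[569.3,-37.9]
hand.set_gripper(42)
manip.goto([*g,150],down(yaw)); manip.move_l([*g,95],feed=120); 
f0=np.array(manip.read_ft_force()); manip.move_l([*g,80.5],feed=50)
print(np.array(manip.read_ft_force())-f0, manip.read_position())
hand.set_gripper(5,60); manip.hold(.2)
print(manip.read_finger_gap(),manip.read_position(),jawyaw(),np.array(manip.read_ft_force())-f0,manip.read_time_s())
ci,im=snap("wrist","pics/w7.png");print(proj(ci,[594,53,54]),proj(ci,[597,112,54]))
cv2.imwrite("pics/c7.png",np.clip(im[:360]*1.5,0,255).astype(np.uint8))
np.save("w7.npy",ci["pose"])
E
```

```text
[-0.1  -0.13 -0.88] [568.98 -37.83  80.09]
13.105736365529841 [569.28 -37.95  80.88] 0.048077674824443126 [-4.45  0.6   4.1 ] 26.4333
[392.48  86.48] [ 421.29 -105.56]
```

View pics/c7.png

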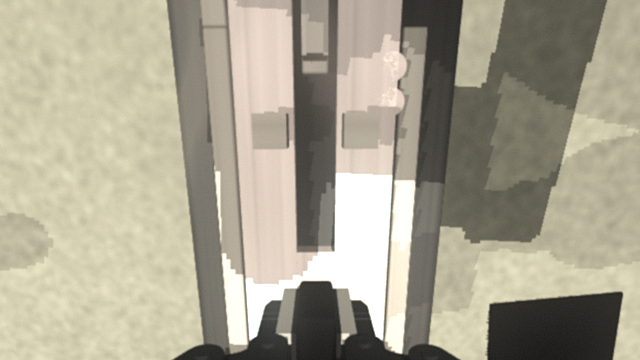

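```bash
python3 - <<'E'
from h import *
yaw=.048; d=np.array([-np.sin(yaw),np.cos(yaw)]); n=np.array([np.cos(yaw),np.sin(yaw)])
g=np.r_[569.3,-37.9]; z=80.5
f0=np.array(manip.read_ft_force())
def go(s,feed=25):
    manip.move_l([*(g+s*d),z],feed=feed); manip.hold(.1)
    f=np.mean([np.array(manip.read_ft_force())-f0 for _ in range(1)],0); p=(np.array(manip.read_position())[:2]-g)@d
    print(f"{s:.1f} act {p:.2f} along {f[:2]@d:.2f} lat {f[:2]@n:.2f} fz {f[2]:.2f} t {manip.read_time_s():.2f}")
    return p,f[:2]@d
for s in (10,20,30): base=go(s,60)[1]
s=38;go(s,40);peak=None;home=None
while s<66:
    s+=1;p,f=go(s)
    if peak is None and base-f>3.5: peak=p
    if peak and p>peak+3 and f-base>-.5:
        print("zero crossing at",p,"peak at",peak);break
E
```

```text
10.0 act 10.27 along 1.26 lat -0.98 fz -1.38 t 26.90
20.0 act 20.32 along 1.30 lat -1.09 fz -0.19 t 27.32
30.0 act 30.31 along 0.93 lat -1.00 fz 0.28 t 27.73
38.0 act 38.28 along 0.21 lat -0.58 fz 0.58 t 28.18
39.0 act 39.01 along 0.29 lat -1.33 fz 0.45 t 28.53
40.0 act 39.93 along -0.14 lat -1.15 fz -0.03 t 28.88
41.0 act 40.88 along 0.17 lat -1.43 fz -0.14 t 29.23
42.0 act 41.87 along -0.82 lat -1.34 fz 0.46 t 29.58
43.0 act 42.90 along -1.15 lat -1.34 fz 0.74 t 29.93
44.0 act 43.90 along -0.78 lat -1.50 fz 0.29 t 30.28
45.0 act 44.91 along -1.09 lat -1.26 fz 0.73 t 30.63
46.0 act 45.81 along -1.04 lat -1.11 fz 0.29 t 30.98
47.0 act 46.31 along -4.00 lat -1.64 fz 0.73 t 31.33
48.0 act 46.59 along -6.68 lat -1.77 fz -0.56 t 31.68
49.0 act 47.05 along -9.91 lat -1.34 fz -0.15 t 32.03
50.0 act 47.84 along -10.45 lat -1.96 fz 0.44 t 32.38
51.0 act 49.22 along -8.64 lat -1.41 fz -0.17 t 32.73
52.0 act 50.50 along -6.69 lat -1.23 fz 0.09 t 33.08
53.0 act 52.19 along -3.60 lat -1.44 fz 2.03 t 33.43
54.0 act 53.66 along -2.43 lat -2.28 fz 0.34 t 33.78
55.0 act 54.93 along -0.49 lat -1.71 fz 0.31 t 34.13
56.0 act 56.27 along 1.51 lat -1.44 fz 1.47 t 34.48
zero crossing at 56.27097542648017 peak at 46.309067974404066
```

```bash
python3 - <<'E'
from h import *
yaw=.048; d=np.array([-np.sin(yaw),np.cos(yaw)]); g=np.r_[569.3,-37.9]
for s in (57,58,59,60):
    manip.move_l([*(g+s*d),80.5],feed=25); manip.hold(.15)
    f=np.mean([(manip.hold(.02),np.array(manip.read_ft_force()))[1] for _ in range(3)],0)[:2]@d
    p=(np.array(manip.read_position())[:2]-g)@d
    print(s,round(p,2),"raw along",round(f,2),manip.read_time_s())
    if p>58 and f<-2.5: break
ci,im=snap("wrist","pics/w8.png"); np.save("w8.npy",ci["pose"])
cv2.imwrite("pics/c8.png",np.clip(cv2.resize(im[0:200,260:520],None,fx=3,fy=3,interpolation=cv2.INTER_CUBIC)*1.6,0,255).astype(np.uint8))
E
```

```text
57 57.36 raw along 1.33 34.9333
58 57.98 raw along 0.22 35.3833
59 58.35 raw along -3.48 35.8333
```

View pics/c8.png

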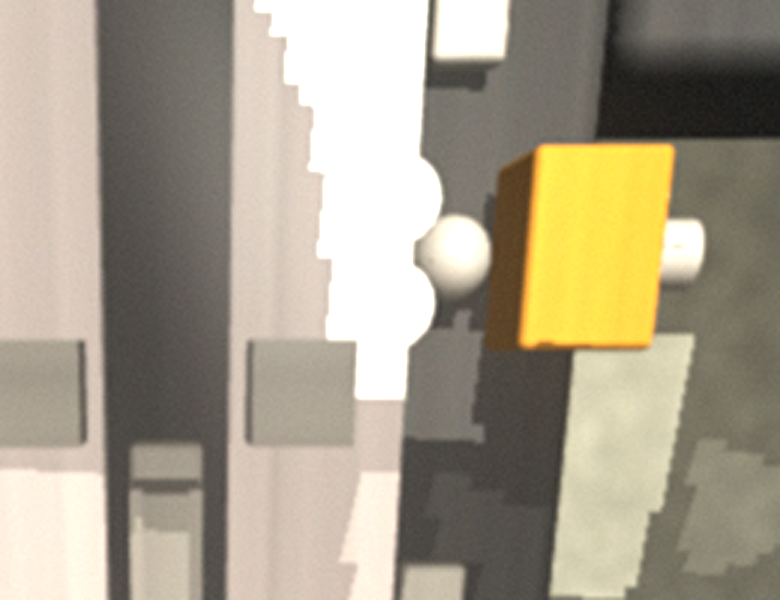

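c8 shows the ball at (455,255), between the bumps at y≈198 and 303, so the carriage is home. I'll relax the push, confirm it is at rest, and hand in.

```bash
python3 - <<'E'
from h import *
yaw=.048; d=np.array([-np.sin(yaw),np.cos(yaw)]); g=np.r_[569.3,-37.9]
manip.move_l([*(g+58.4*d),80.5],feed=10); manip.hold(.5)
for _ in range(2):
    manip.hold(.3); print((np.array(manip.read_position())[:2]-g)@d,np.array(manip.read_ft_force())[:2]@d,manip.read_finger_gap(),np.abs(manip.read_qvel()).max(),manip.read_time_s())
ci,im=snap("wrist","pics/w9.png")
a=cv2.imread("pics/w8.png");m=lambda i:cv2.inRange(cv2.cvtColor(i,cv2.COLOR_BGR2HSV),(8,150,90),(30,255,255))
for i in (a,im): print(cv2.boundingRect(m(i)[0:200]))
job.finish_job()
E
```

```text
58.1706731319427 -1.0809859660309524 13.160964603722878 0.001558583198759133 36.9333
58.154489056559264 -1.6156889063137525 13.09251221978746 0.0013530973778263812 37.2333
(433, 48, 52, 69)
(433, 48, 52, 68)
the job is handed in; nothing more can be done
```

I did all the steps in the order asked and handed the job in at about 37 s on the robot's clock. No verdict was reported.

- **Lock screw:** I gripped the forked key and seated it on the tongue, with the TCP at the expected height of 128 mm. I turned it anticlockwise until the torque jumped to about 0.85 N m at the stop. A wrist picture afterwards showed the latch bar lying along the slot. The normal turning friction was too small to make out in the torque readings.
- **Key:** It went back on the larger cork mat, about 6 mm from where it started. Wrist and side pictures show it upright.
- **Carriage:** I slid it by the tab. Resistance jumped at about 47 mm, the ball started pulling the carriage in by about 56 mm, and it came home at about 58 mm.
- **Final state:** The last viewed picture shows the ball between the two bumps. After easing off the push, the along-rail force was about 1 to 1.6 N. The arm was at rest, still holding the tab at a 13 mm gap with the 60 N grip I set.

**Loose ends:** Estimates of the home position differed by 1 to 2 mm: about 59 mm from vision, 59 to 60.6 mm from the force profile, and 58.2 mm where it settled. I put that down to calibration and arm compliance. I did not take a final picture of the jar, case and eyepiece, but no unexpected contact force appeared in the readings I took.

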